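# Move a push-fit end stop from one duct tail to another

### The arm

A 6-joint arm with a two-finger parallel gripper is mounted at the origin on the work surface. World frame = base frame: x ahead of the robot, y to its left, z up, the work surface at z = 0. Lengths are in m, angles in rad, forces in N, time in s.
With the tool pointing down it reaches from about 0.325 to 0.85 m from the base axis. Payload 15.5 kg.
Tool frame: the origin (TCP) lies on the centre line of the jaws, within the pads' length; the fingertips stand 17 mm ahead of it and the grasp point (between the pads) lies 2 mm behind it (env.tcp_to_tips is the distance from the TCP to the fingertips, in m); z points along the fingers, y is the line along which they close (so a half turn about z gives the same grasp; the last joint's range is limited). The gripper opens to 91 mm and grips with 3 to 60 N. Pads are 32 mm wide; open, the fingers measure 118 mm over their backs; the gripper's body (76 mm by 178 mm) begins 60 mm behind the grasp point.
Start: joints at [-0.096, 0.494, 1.345, -0, 1.302, -0.096], TCP at [0.625, 0, 0.231] pointing down, gripper open.
Joint ranges: [-2.91, 2.91], [-0.82, 2.16], [0.22, 2.67], [-1.22, 4.37], [0.12, 2.79], [-3.08, 3.08]. Speed limits (rad/s): [1.89, 1.89, 2.57, 3.01, 3.01, 3.01].

### API

Orientations are given as a unit quaternion [x, y, z, w].
In Python, from plant import env gives the robot as it stands. Calls block until the motion is done:
- env.reach(position, orientation): joint-space move of the TCP to a pose.
- env.servo_line(position, rot=None, v=0.15): straight line of the TCP; rot=None keeps the orientation; v is the mean speed in m/s.
- env.goto_joints(angles): joint-space move.
- env.set_gripper(opening, newtons=None): opening from 0.0 (shut) to 1.0 (fully open); newtons is the grip in N (None keeps the last); returns when the fingers have stopped.
- env.pause(seconds).
- env.ik(position, orientation): joint angles nearest the present ones, or None.
- env.grab_frame(name): name is "scene" or "side" or "wrist"; returns a dict with "img" (420x560x3 uint8, red, green, blue), "camera_matrix" (3x3 intrinsics, pixels), "k1" (the pictures are not rectified: a ray, as slopes to the right and down, at radius r is drawn at 1 + k1 r^2 times it, then the intrinsics apply), "origin" and "rotation" of the camera in the world; the wrist camera has in their place "hand_eye" (4x4, takes a point from camera to tool coordinates, whose origin is the TCP and whose axes are the flange's). Camera axes: x right, y down, z forward; pixel columns grow to the right and rows downward; lengths in m; the calibration is good to about 2 mm. A picture is of the moment at which its call begins: read the wrist's pose just before it. There is no depth.
A pose or a line that the arm cannot do raises env.MotionError and nothing moves.
- env.sign_off(): hands the job in; it is judged then, once.
Readings, each from a call of its own:
- env.current_time(): time.
- env.current_joint_pos(): joint angles.
- env.current_qd(): joint speeds.
- env.current_tau(): joint torques, N m.
- env.current_ee_pos(): TCP position.
- env.current_ee_rot(): TCP orientation.
- env.current_ft_force(): force on the tool from outside, world axes, zero at the start.
- env.current_moment(): the same for the moment, N m.
- env.current_gripper_width(): opening from 0.0 (shut) to 1.0 (fully open).
- env.current_grasp_force(): force on a finger pad.
Only numpy, scipy, OpenCV 4.12 (cv2) and the standard library are available. Lean on these libraries where they do the work, as an engineer would, in place of code of your own. Each camera call takes 0.05 s, during which the arm holds its last target. There are 200 camera calls.

### The job

The orange duct is about to get its fibre and the green one has just been cut back and is open. Take the end stop off the orange duct by pressing its blue release ring into its body while you draw it off, then push it fully home on the green duct and let go, so that the ring springs right back out. Feel for the end of the green duct, which was cut by eye; never haul on or ram a duct, leave the white duct and its end stop alone, and do not shift the things lying about.

Things in the scene. Friction and masses are not known exactly. Their poses are not given: they have to be found in the camera images.
- endstop: Push-fit end stop, a closed sleeve: ribbed grey body (28 mm diameter, 42 mm long, x = -12 to +30 mm) and blue release ring (32 mm diameter, 6 mm thick) round its mouth; about 0.1 kg. x axis: the sleeve's axis, out of the mouth. Origin: on the axis at the inner stop where the duct's tip rests. It starts home on the orange duct, its origin at that duct's tip. Bore 15.6 mm.
- endstop_rear (a point): Centre of the end stop's flat closed rear end, at x = -12 mm. One finger here and one on the ring's outer face, both tips just above the duct, squeeze the ring in (52 mm apart, 48 mm pressed) and can then move the end stop along the duct, off or on. Moving it drags with a few N of seal friction (seal at x = +6 mm).
- endstop_mouth (a point): On the axis at the ring's outer face when sprung out, x = +40 mm (+36 mm when pressed in). The ring's hole is 17 mm wide. Inside, at x = 15 to 20 mm, grip jaws snap into the duct's groove and lock the end stop; they open only while the ring is pressed in.
- release_ring (a joint): How far the ring is pressed into the body, m: 0 = sprung out, 0.004 = fully in (jaws open beyond 0.003). Its spring takes 6 N to start and 12 N fully in. On a duct it springs right out only when the end stop is home; short of that it stays 1 mm or more in.
- duct_orange: Orange duct tail, a rigid level tube of 14 mm diameter fixed in the box, its axis 55 mm above the table. Origin: on its axis, where it leaves its black gland nut (25 mm diameter); x axis along the tube into the box, z up. The tip is at x = -82 mm. A groove 2 mm deep runs round it 14 to 20.5 mm from the tip.
- duct_green: Green duct tail, open: same tube, axes, groove, height and origin, end chamfered, but cut by eye: its tip lies anywhere from x = -104 to -70 mm and must be felt or seen. It does not slide. Home: the tip meets the end stop's inner stop and the push rises above the few N of seal drag. Pushes or pulls up to about 15 N are harmless; beyond some 25 N the duct is overloaded.
- duct_white: White duct tail in use, same tube, axes, height and origin, tip at x = -82 mm, with its own end stop of the same size and look on it. Leave alone. The three ducts stand parallel in a row, 70 mm apart, in any order.
- duct_box: White duct entry box, fixed, 120 x 250 x 90 mm high. Origin: centre of its underside; the ducts come out of its -x face (x = -60 mm), the gland nuts end at x = -68 mm.
- coupler: Loose straight coupler with two blue rings, 80 mm long, 32 mm thick, lying along its x axis. Origin under its middle. Bystander.
- duct_cutter: Duct cutter with red handles, about 190 mm long along x, 20 mm high, lying flat. Origin under its middle. Bystander.
- tape_roll: Black roll of tape, 90 mm diameter, 19 mm high, lying flat. Origin: centre of its underside. Bystander.
- screwdriver: Screwdriver with a red handle, lying along its x axis, about 30 mm high. Origin beneath it. Bystander.
- mug: Blue mug, 80 mm diameter, 92 mm high, handle towards its +y. Origin: centre of its underside. Bystander.
- marker: Marker pen, white with a blue cap, 17 mm thick, 135 mm long along x, lying on the table below the duct tails. Origin beneath it. Bystander.
- parts_tray: Blue open tray with small stock, 180 x 110 x 32 mm high. Origin: centre of its underside. Bystander.
Things that resemble listed ones, but are neither listed nor needed, are in the scene too. Leave any yellow look-alike of the endstop alone.

How it is judged:
By the outcome, as a careful person would: the job done as asked, in the order asked, and still so for the second after the job is handed in, with the robot touching nothing.
It also fails if it takes over 54 s, if anything falls off the work surface, if the arm or the gripper's body presses on something with over 40 N, if the wrist force passes 120 N, or if a joint passes its speed limit or range.

## Working session

There is one attempt and no reset: what is moved stays moved. The work goes in short steps, each a Python script; the robot and the scene stay as the last script left them, time stands still between calls to the robot, and variables do not carry over. Pictures are saved under pics/ and viewed, at most 10 in all, crops included, and the job is handed in when it is done.

```bash
ls; mkdir -p pics
python3 - <<'E'
from plant import env
import cv2,numpy as np
for n in ["scene","side"]:
    f=env.grab_frame(n); cv2.imwrite(f"pics/{n}0.png",f["img"][:,:,::-1]); print(n,f["camera_matrix"],f["k1"],f["origin"],f["rotation"])
f=env.grab_frame("wrist"); cv2.imwrite("pics/w0.png",f["img"][:,:,::-1]); print(f["hand_eye"],f["camera_matrix"],env.current_ee_rot(),env.current_time(),env.tcp_to_tips)
E
```

```text
pics
scene [[465.92574001   0.         267.72724151]
 [  0.         465.92574001 213.91656563]
 [  0.           0.           1.        ]] 0.003351366623430918 [ 1.09351177 -0.5635167   1.15303446] [ 0.8867379   0.33946627 -0.11047888 -0.29368855]
side [[468.32649695   0.         276.59451975]
 [  0.         468.32649695 208.32441348]
 [  0.           0.           1.        ]] -0.0974028148484539 [ 0.12826667 -0.85638163  0.84325585] [ 0.87586029 -0.20106395  0.0926121  -0.42879488]
[[-1.25365334e-04 -9.58863385e-01 -2.83867914e-01  8.05319757e-02]
 [ 9.99999915e-01 -8.83543792e-06 -4.11787804e-04 -1.06141058e-03]
 [ 3.92340151e-04 -2.83867942e-01  9.58863305e-01 -1.53254173e-01]
 [ 0.00000000e+00  0.00000000e+00  0.00000000e+00  1.00000000e+00]] [[353.98163088   0.         274.28597714]
 [  0.         353.98163088 207.8677363 ]
 [  0.           0.           1.        ]] [ 7.07087484e-01  7.07125939e-01 -2.74674013e-04 -3.46745238e-04] 0.15 0.017
```

View pics/scene0.png

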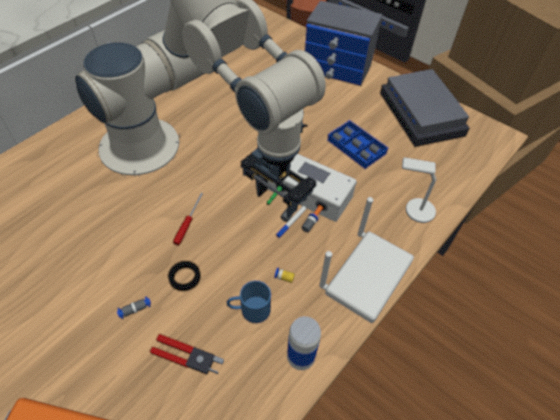

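View pics/side0.png

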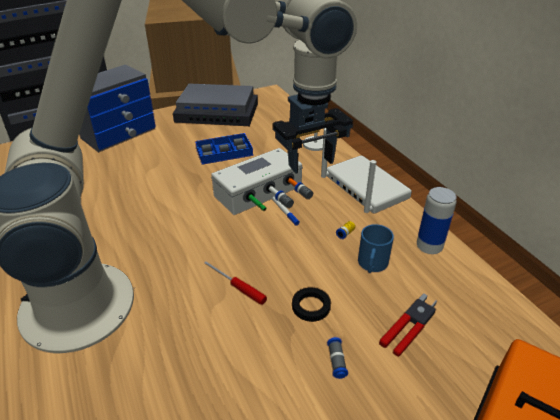

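The side view shows green at (256,200), the white duct's stop at (285,198), the orange duct's stop at (306,190), a yellow look-alike at (346,229) and the loose coupler at (337,357). I choose the stop at (306,190) and check it in a close crop and the wrist view.

Run:
```python
import cv2,numpy as np
a=cv2.imread("pics/side0.png")[150:235,200:330]; a=cv2.resize(a,None,fx=6,fy=6,interpolation=cv2.INTER_CUBIC)
cv2.imwrite("pics/c1.png",a)
```

```text
(no output)
```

View pics/c1.png

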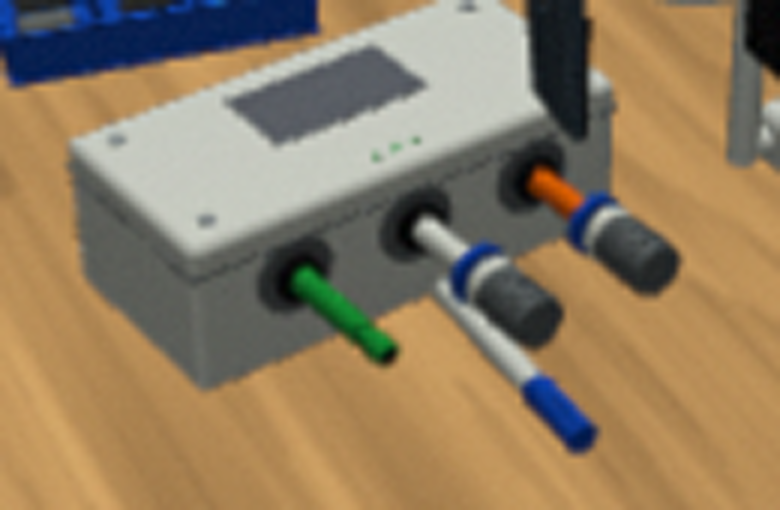

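View pics/w0.png

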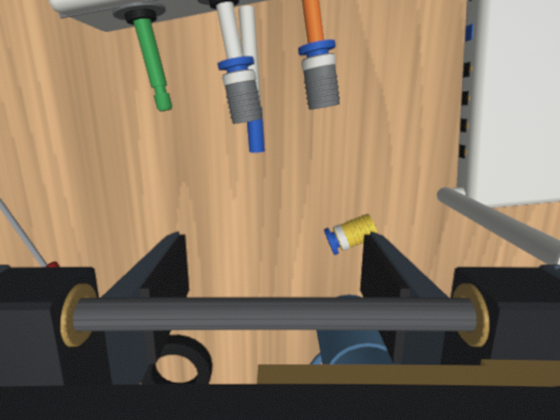

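The crop confirms the grey stop with its blue ring on the orange duct; the white one sits between it and the open green duct. In the wrist view the orange stop's ring is at (318,48) and its rear at (323,105), and the green tip is at (164,107). Next I cast the wrist pixels onto z=0.055.

```bash
cat > h.py <<'E'
from plant import env
import cv2,numpy as np
from scipy.spatial.transform import Rotation as R
def shot(n,name=None):
    p,q=np.array(env.current_ee_pos()),R.from_quat(env.current_ee_rot()).as_matrix()
    f=env.grab_frame(n)
    if n=="wrist":
        H=np.array(f["hand_eye"]); f["o"]=p+q@H[:3,3]; f["R"]=q@H[:3,:3]
    else: f["o"]=np.array(f["origin"]); f["R"]=R.from_quat(f["rotation"]).as_matrix()
    if name: cv2.imwrite(f"pics/{name}.png",f["img"][:,:,::-1])
    return f
def ray(f,px):
    px=np.atleast_2d(np.array(px,float)).reshape(-1,1,2)
    u=cv2.undistortPoints(px,np.array(f["camera_matrix"]),np.array([f["k1"],0,0,0.])).reshape(-1,2)
    return np.c_[u,np.ones(len(u))]@f["R"].T
def cast(f,px,z):
    d=ray(f,px); return f["o"]+d*((z-f["o"][2])/d[:,2])[:,None]
def tri(f,a,g,b):
    d,e=ray(f,a)[0],ray(g,b)[0]
    s=np.linalg.lstsq(np.c_[d,-e],g["o"]-f["o"],rcond=None)[0]
    P,Q=f["o"]+s[0]*d,g["o"]+s[1]*e
    return (P+Q)/2,np.linalg.norm(P-Q)
def hsv(f): return cv2.cvtColor(f["img"],cv2.COLOR_RGB2HSV)
def axis(f,lo,hi,box,z=.055):
    "row-wise midline of a colour mask cast to plane z"
    x0,y0,x1,y1=box
    m=cv2.inRange(hsv(f),lo,hi); pts=[]
    for r in range(y0,y1):
        c=np.flatnonzero(m[r,x0:x1])
        if len(c)>6: pts.append(((c[0]+c[-1])/2+x0,r))
    return pts,cast(f,pts,z)
E
python3 - <<'E'
from h import *
f=shot("wrist"); s=shot("side")
for n,lo,hi,b in [("green",(45,90,40),(85,255,255),(110,0,200,130)),("orange",(3,170,120),(14,255,255),(290,0,340,50)),("stopO",(100,0,0),(130,90,140),(295,68,345,115)),]:
    p,P=axis(f,lo,hi,b)
    if len(p)<3: print(n,len(p)); continue
    l=cv2.fitLine(P[:,:2].astype(np.float32),cv2.DIST_HUBER,0,.01,.01).ravel()
    print(n,p[0],p[-1],P[0].round(4),P[-1].round(4),"yaw",np.degrees(np.arctan2(l[1],l[0])))
m=cv2.inRange(hsv(f),(108,150,80),(125,255,255)); cs,_=cv2.findContours(m,0,2)
for c in cs:
    if cv2.contourArea(c)>40: print("blue",cv2.boundingRect(c),cast(f,[np.mean(c[:,0],0)],.055).round(4))
print("rear O/W",cast(f,[[323,106],[244,121],[140,15],[450,190]],.055).round(4))
E
```

```text
green (np.float64(143.5), 18) (np.float64(163.0), 109) [0.5152 0.1471 0.055 ] [0.5243 0.0751 0.055 ] yaw -79.99687
orange (np.float64(310.0), 0) (np.float64(311.0), 40) [0.6526 0.1606 0.055 ] [0.6544 0.1311 0.055 ] yaw -79.97944
stopO (np.float64(315.0), 72) (np.float64(321.0), 104) [0.6587 0.106  0.055 ] [0.6649 0.0795 0.055 ] yaw -80.82261
blue (325, 229, 14, 24) [[ 0.6803 -0.0496  0.055 ]]
blue (248, 119, 16, 33) [[0.6061 0.0524 0.055 ]]
blue (219, 57, 34, 15) [[0.5899 0.1125 0.055 ]]
blue (299, 41, 35, 16) [[0.6579 0.1244 0.055 ]]
blue (466, 25, 6, 15) [[0.7848 0.1357 0.055 ]]
rear O/W [[0.6667 0.0778 0.055 ]
 [0.5961 0.0649 0.055 ]
 [0.5125 0.1493 0.055 ]
 [0.7898 0.001  0.055 ]]
```

```bash
cat >> h.py <<'E'
yaw=np.radians(100); d=np.array([np.cos(yaw),np.sin(yaw),0]); lat=np.array([d[1],-d[0],0])  # lat: green->orange
def quat(y=yaw):
    e=np.array([np.cos(y),np.sin(y),0]); z=np.array([0,0,-1.]); return R.from_matrix(np.c_[np.cross(e,z),e,z]).as_quat()
ZG=.064+.017
def F():
    v=np.array(env.current_ft_force()); return np.round([v@d,v@lat,v[2]],2)
E
python3 - <<'E'
from h import *
c=np.array([.6643,.0880,0])+.012*d
P=c+[0,0,ZG+.06]
print(env.ik(P,quat()),env.ik(P,quat(yaw+np.pi)),F())
env.reach(P,quat()); print(env.current_time(),env.current_ee_pos(),F())
shot("wrist","w1")
E
```

```text
[ 6.04931410e-02  6.43575500e-01  1.32419315e+00 -4.44089210e-16
  1.17382400e+00 -1.68483611e+00] [ 6.04931410e-02  6.43575500e-01  1.32419315e+00 -4.44089210e-16
  1.17382400e+00  1.45675654e+00] [-0.22 -0.6   0.45]
1.7167 [0.66228699 0.09961476 0.14120521] [0.04 0.21 1.26]
```

View pics/w1.png

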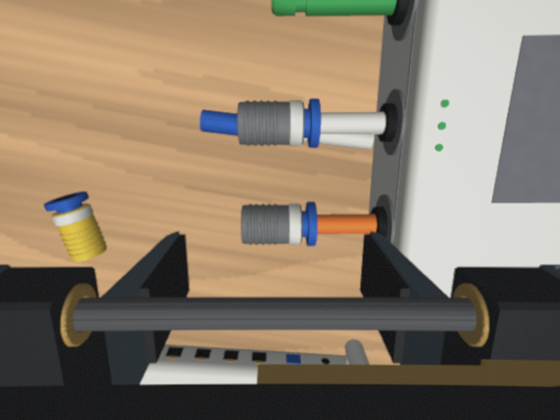

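The view shows the orange stop lying along the rows: rear at column 241, ring face at 317, centre row 224. The white stop is at (280,122), the green tip at (272,4) and the yellow look-alike at (78,228).

Run:
```python
from h import *
f=shot("wrist"); h=hsv(f)
m=cv2.inRange(h,(108,150,60),(125,255,255))
for r in (218,224,230): print("ring cols",np.flatnonzero(m[r,280:340])[[0,-1]]+280)
print("stop rear row",f["img"][224,234:248].sum(1))
o=np.array([.6643,.0880,0]); 
def loc(px,z): q=cast(f,px,z)-o; return np.round(np.c_[q@d,q@lat]*1000,1)
print("rear",loc([[241,224]],.068),"face",loc([[317,224]],.070))
m=cv2.inRange(h,(3,170,100),(14,255,255))
pts=[((lambda r:(c,(r[0]+r[-1])/2))(np.flatnonzero(m[:,c]))) for c in range(322,372,6)]; L=loc(pts,.055);print("orange",L[[0,-1]])
g=cv2.inRange(h,(45,90,40),(85,255,255)); ys,xs=np.nonzero(g); print("green tip col",xs[xs>200].min(), loc([[xs[xs>200].min(),6]],.060), loc([[380,225],[390,224]],.06))
```

```text
ring cols [303 315]
ring cols [303 315]
ring cols [303 315]
stop rear row [485 487 484 489 483 477 439 357 351 357 360 360 352 346]
rear [[-10.5  -3.1]] face [[40.6 -3.8]]
orange [[46.1  1.4]
 [80.2  0.7]]
green tip col 272 [[  10.8 -135.6]] [[85.8  0.5]
 [92.7 -0.3]]
```

Run:
```python
from h import *
o=np.array([.6643,.0880,0])+.0007*d+.001*lat
env.servo_line(o+.0115*d+[0,0,ZG],quat(),v=.06); env.pause(.2)
def st(n): print(n,round(env.current_time(),2),"w",round(env.current_gripper_width()*91,2),"F",F(),"g",env.current_grasp_force(),"z",np.round(env.current_moment(),2),np.round((env.current_ee_pos()-o)@d*1000,2))
st("down")
for n in (5,9,13,18,25):
    env.set_gripper(0,n); env.pause(.2); st(n)
```

```text
down 3.17 w 91.34 F [-0.62 -0.16 -0.33] g 0.0 z [0.09 0.01 0.01] 11.49
5 4.08 w 51.13 F [ 4.31 -0.53  1.63] g 4.99975461512804 z [1.08 0.23 0.04] 12.14
9 4.49 w 49.11 F [ 1.82 -0.22  2.84] g 9.000271148979664 z [ 0.34 -0.01  0.  ] 11.49
13 4.91 w 47.6 F [-0.23  0.73  1.98] g 13.000064045190811 z [ 0.03 -0.07 -0.01] 11.39
18 5.33 w 47.31 F [-0.54 -0.1   2.13] g 18.00026871263981 z [-0.06 -0.09 -0.02] 11.55
25 5.74 w 47.22 F [-0.42  0.28  2.08] g 25.00033177435398 z [-0.02 -0.07 -0.05] 11.51
```

Run:
```python
from h import *
p0=np.array(env.current_ee_pos())
np.save("p0.npy",p0)
for s in (.002,.004,.008,.014,.022,.034,.048,.062):
    env.servo_line(p0-s*d,v=.03); print(s,round(env.current_time(),2),F(),round(env.current_gripper_width()*91,2))
    if abs(F()[:2]).max()>12: print("STOP");break
env.servo_line(p0-.062*d+[0,0,.06],v=.12); env.pause(.2); print(F(),env.current_time())
shot("wrist","w2")
```

```text
0.002 5.99 [-1.76  0.55  2.26] 47.13
0.004 6.24 [-1.77  0.28  0.24] 46.85
0.008 6.53 [ 0.85 -0.33 -1.52] 47.33
0.014 6.88 [-0.4   0.41 -0.73] 46.97
0.022 7.29 [ 0.62 -0.28 -1.49] 46.95
0.034 7.84 [-0.24  0.64 -0.73] 47.02
0.048 8.46 [ 0.29 -0.17 -0.79] 46.89
0.062 9.07 [-0.36  1.03 -1.09] 47.53
[-0.11  0.76 -1.23] 9.925
```

View pics/w2.png

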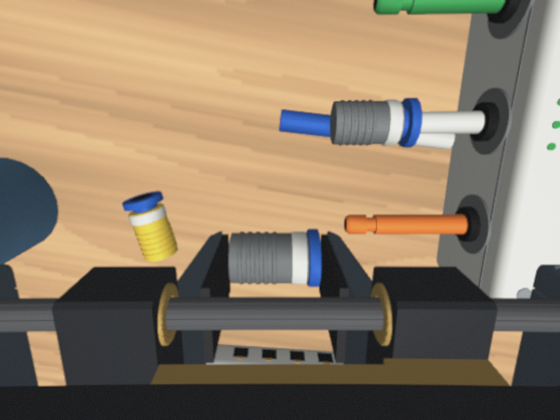

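The stop is off and held between the fingers, the ring's face at column 322. The orange tip is bare at (345,224) and the green tip is at (377,5).

Run:
```python
from h import *
f=shot("wrist"); h=hsv(f); o=np.load("p0.npy")*[1,1,0]-.0115*d
def loc(px,z): q=cast(f,px,z)-o; return np.round(np.c_[q@d,q@lat]*1000,1)
for n,lo,hi,b in (("or",(3,170,60),(14,255,255),(330,200,470,240)),("gr",(45,90,40),(85,255,255),(360,0,505,20))):
    m=cv2.inRange(h,lo,hi)[b[1]:b[3],b[0]:b[2]]; ys,xs=np.nonzero(m); x0=xs.min()
    print(n,"tip",loc([[x0+b[0],ys[xs<x0+6].mean()+b[1]]],.056))
    if n=="or":
        P=loc([(c+b[0],ys[xs==c].mean()+b[1]) for c in range(x0+30,xs.max()-8)],.055); print("angle",np.degrees(np.polyfit(P[:,0],P[:,1],1)[0]),P[[0,-1]])
# held stop axis vs duct: body edges
g=cv2.cvtColor(f["img"],cv2.COLOR_RGB2GRAY)
# green lateral: lower edge row of green vs lower edge of orange
mg=cv2.inRange(h,(45,90,40),(85,255,255)); mo=cv2.inRange(h,(3,170,60),(14,255,255))
rg=np.mean([np.flatnonzero(mg[:40,c])[-1]+.5 for c in range(425,480)]); ro=np.mean([np.flatnonzero(mo[200:245,c])[-1]+200.5 for c in range(385,450)])
print("lower edges",rg,ro,loc([[452,rg],[417,ro]],.055))
```

```text
or tip [[0.6 0. ]]
angle -0.09972048841173047 [[22.   0. ]
 [79.5  0.4]]
gr tip [[   9.6 -136.4]]
lower edges 12.5 232.5 [[  55.8 -132.9]
 [  51.6    6.8]]
```

Run:
```python
from h import *
b=np.load("p0.npy")-.140*lat
env.servo_line(b-.062*d+[0,0,.06],quat(),v=.15); env.servo_line(b-.062*d,v=.1); env.pause(.3)
F0=F(); print("base",F0,np.round(env.current_ee_pos()-(b-.062*d),4))
s=-.040; env.servo_line(b+s*d,v=.04)
while s<.002:
    env.servo_line(b+s*d,v=.03); f=F()-F0; e=np.array(env.current_ee_pos())-b; print(round(s,4),round(env.current_time(),2),f,round(e@d*1e3,2),round(e@lat*1e3,2))
    if abs(f[:2]).max()>5: print("contact");break
    s+=.004 if s<-.03 or s>-.014 else .002
```

```text
base [-0.22 -0.47 -0.6 ] [ 0.0002 -0.      0.0004]
-0.04 13.11 [ 0.36  0.33 -0.43] -40.14 -0.02
-0.036 13.39 [ 0.64  1.27 -1.16] -35.8 -0.01
-0.032 13.68 [-0.63  0.71 -0.6 ] -31.77 -0.0
-0.028 13.96 [0.2  1.36 0.61] -27.83 -0.04
-0.026 14.21 [-0.14  0.76 -0.2 ] -25.91 0.01
-0.024 14.46 [-0.65  0.32  0.5 ] -23.92 0.0
-0.022 14.71 [-0.28  0.81 -0.31] -21.91 -0.01
-0.02 14.96 [ 0.09  0.46 -0.75] -19.88 -0.0
-0.018 15.21 [ 0.15  0.85 -0.57] -17.88 -0.03
-0.016 15.46 [-0.32  0.42 -0.08] -15.9 -0.01
-0.014 15.71 [-0.35  0.7  -0.65] -13.88 -0.01
-0.01 15.99 [-0.1   0.35 -0.13] -9.8 -0.0
-0.006 16.27 [ 1.35  1.1  -0.21] -5.79 -0.01
-0.002 16.56 [0.45 0.34 0.07] -1.81 -0.03
```

Run:
```python
from h import *
b=np.load("p0.npy")-.140*lat
F0=np.array([-.2,-.1,-.6]); s=-.001; hits=0
while s<.022:
    env.servo_line(b+s*d,v=.03)
    f=[]
    for _ in range(3): env.pause(.04); f.append(F())
    f=np.mean(f,0)-F0; e=np.array(env.current_ee_pos())-b
    print(round(s,4),round(env.current_time(),2),f.round(1),round(e@d*1e3,2),round(env.current_gripper_width()*91,2))
    if f[0]<-9 or abs(f[1])>8: print("stop");break
    s+=.001 if s<.006 else .0005
np.save("s.npy",s)
```

```text
-0.001 16.93 [ 0.5  0.4 -0.5] -1.02 47.22
0.0 17.31 [ 0.1  0.1 -0.4] 0.01 47.12
0.001 17.68 [-0.1  0.1 -1.1] 1.02 47.14
0.002 18.06 [ 0.2  0.2 -0.1] 1.99 47.14
0.003 18.43 [ 0.1  0.4 -0.4] 3.01 47.35
0.004 18.81 [ 0.1 -0.2 -0.3] 4.01 46.88
0.005 19.18 [-0.4  0.7  0.4] 5.0 46.95
0.006 19.56 [-1.   0.5  1.4] 6.01 47.03
0.0065 19.93 [-1.  -0.1  2.7] 6.49 47.21
0.007 20.31 [0.4 0.4 2.4] 7.08 46.98
0.0075 20.68 [0.1 0.5 2.3] 7.52 47.28
0.008 21.06 [0.1 0.2 2.2] 8.04 47.03
0.0085 21.43 [0.9 0.1 2.3] 8.52 47.06
0.009 21.81 [1.2 0.  3. ] 9.02 46.92
0.0095 22.18 [1.1 0.4 2.4] 9.57 47.39
0.01 22.56 [1.  0.3 2.9] 10.04 47.22
0.0105 22.93 [-5.4  0.4  2.6] 10.15 46.97
0.011 23.31 [-9.9 -0.9  2.1] 10.25 47.17
stop
```

Home is felt at 10.2 mm: the push rose to about 10 N over the seal drag. I'll let the ring out by lowering the grip while the rear finger follows, so the stop can't creep back.

Run:
```python
from h import *
b=np.load("p0.npy")-.140*lat; s=float(np.load("s.npy")); F0=-.2
def st(n):
    f=np.mean([(env.pause(.04),F())[1] for _ in range(3)],0); e=np.array(env.current_ee_pos())-b
    print(n,round(env.current_time(),2),f.round(1),"s",round(s*1e3,2),round(e@d*1e3,2),"w",round(env.current_gripper_width()*91,2)); return f[0]-F0
def trim():
    global s
    f=st("  ")
    for _ in range(5):
        if f<-7: break
        s+=.0003; env.servo_line(b+s*d,v=.03); f=st("   trim")
for n in (14,11,10,9,8,6.5,5):
    env.set_gripper(0,n); print(n); trim()
```

```text
14
   23.65 [-5.9 -0.2  1.7] s 11.0 10.53 w 48.08
   trim 24.02 [-7.7 -0.1  1.4] s 11.3 10.77 w 48.79
11
   24.38 [-4.4  0.2  1.6] s 11.3 11.22 w 49.84
   trim 24.75 [-6.   0.1  1.2] s 11.6 11.46 w 50.09
   trim 25.12 [-6.9 -0.6  1.5] s 11.9 11.66 w 50.75
   trim 25.5 [-8.4 -0.5  1.6] s 12.2 11.85 w 50.87
10
   25.84 [-7.1 -0.4  0.6] s 12.2 11.96 w 51.07
   trim 26.22 [-7.9 -0.8  1.1] s 12.5 12.15 w 51.61
9
   26.56 [-8.5 -0.3  1.2] s 12.5 12.17 w 51.58
8
   26.9 [-7.7 -0.2  1.6] s 12.5 12.15 w 51.43
6.5
   27.24 [-8.9 -0.4  1.5] s 12.5 12.16 w 51.8
5
   27.58 [-7.6 -0.3  3.1] s 12.5 12.22 w 51.36
```

The width is back at 51.4 mm, against 51.1 mm sprung out at the start. Now I open, rise and look.

Run:
```python
from h import *
b=np.load("p0.npy")-.140*lat
env.set_gripper(.70,5); env.pause(.1); print(F())
p=np.array(env.current_ee_pos()); env.servo_line(p+[0,0,.06],v=.08); env.pause(.2); print(F(),env.current_time())
f=shot("wrist","w3"); h=hsv(f)
m=cv2.inRange(h,(108,150,60),(125,255,255))
```

```text
[ 0.1  -0.35 -0.74]
[-0.94 -0.93  0.22] 29.1917
```

View pics/w3.png

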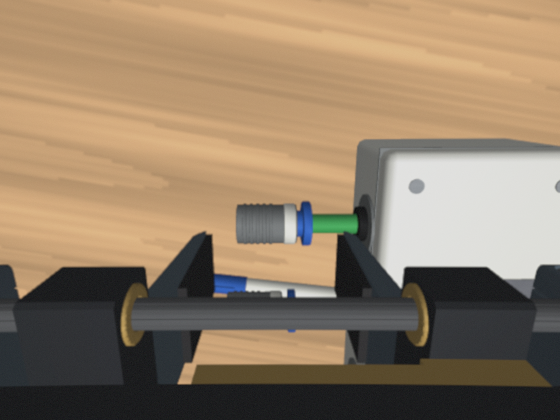

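The stop sits on the green duct, rear at column 236 and ring face at 312. That is the same 76 px length as when it was sprung out on orange, so it is home and locked. I'm handing in.

```bash
python3 -c "
from plant import env
print(env.sign_off(),env.current_time())"
```

```text
the job is handed in; nothing more can be done
the job is handed in; nothing more can be done
```

The end stop is off the orange duct and home on the green one with its ring sprung right back out; the highest duct force I read was about 10 N, the arm took about 29 s, and the job is handed in.

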